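Stopper a vial with the guarded bench press

ROBOT

A 6-joint arm with a two-finger parallel gripper is mounted at the origin on a cart in front of the work surface, level with it; the furniture and walls round the work are solid. World frame = base frame: x ahead of the robot, y to its left, z up, the work surface at z = 0. Lengths are in m, angles in degrees, forces in N, time in s.
With the tool pointing down it reaches from about 0.275 to 0.775 m from the base axis. Payload 14.6 kg.
Tool frame: the origin (TCP) lies at the very end of the fingers, on their centre line; the grasp point (between the pads) lies manip.grip_point_offset behind it (manip.grip_point_offset is the distance from the TCP to the grasp point, in m); x points along the fingers, y is the direction in which the jaws open and shut, and the axes are right-handed (so a half turn about x gives the same grasp; the last joint's range is limited). The gripper opens to 85 mm and grips with 20 to 120 N. Pads are 22 mm wide; open, the fingers measure 114 mm over their backs; the gripper's body (76 mm by 85 mm) begins 54 mm behind the grasp point. The pads swing forward as they close: fully open they stand 13 mm farther back than shut.
Start: joints at [-72.324, 15.075, -2.767, 72.158, 0, 81.102], TCP at [0.235, -0.47, 0.198] pointing down, gripper open.
Joint ranges: [-151.79, 151.79], [-50.71, 97.33], [-67.44, 78.34], [-121.81, 120.89], [-77.56, 73.72], [-180, 180]. Speed limits (degrees/s): [108.29, 108.29, 147.25, 159.86, 180, 180].

INTERFACE

Orientations are given as [roll, pitch, yaw] about the fixed x, y, z axes, in that order (R = Rz(yaw) Ry(pitch) Rx(roll)).
In Python, from bench import manip, vision, order, models gives the robot as it stands.
- The arm moves only by the tool arm_command, never from a script. Its arguments are lists of equal length, an entry for each row: "grip": the finger opening in mm, from 0 to 85.4; "slide": the shift along the tool's x, y, z in mm, a list of three; "roll": the turn about the tool's x in degrees. A call has 1 to 20 rows; each row shifts and turns the commanded pose from where the row before left it, along the tool's axes as they then stand; what a row does not reach is not made up. A row lasts 1/8 s, in which the tool goes at most 62.5 mm and 10.7 degrees, less where a joint would pass 70% of its speed; a pose out of reach is approached as far as the arm can. A call is refused whole if a number of a shift passes 62.5 or a number of a turn 10.7, either way. A call with a gripper value outside its range is refused whole. The fingers move at their own pace and stop on an object; "force" is the grip in N (left out, the last holds). Time passes only in rows, so rows that do not move let the fingers close. It gives the time, the measured TCP pose, the force and the opening at its end, in the units of the state.
- manip.get_state(): the state, without advancing time (a new reading comes with each control period).
- vision.camera(name): name is "scene" or "top" or "wrist"; returns (picture, depth): 400x640x3 uint8, red, green, blue; 400x640 float32, m along the optical axis (not along the pixel's ray), 0 where there is no reading.
- vision.calibration(name): a dict with "intrinsics" (3x3 intrinsics, pixels), "position" and "attitude" of the camera in the world; the wrist camera has in their place "hand_eye" (4x4, takes a point from camera to tool coordinates, whose origin is the TCP and whose axes are the tool frame's). Camera axes: x right, y down, z forward; pixel columns grow to the right and rows downward; lengths in m; the calibration is good to about 2 mm. A picture is of the moment at which its call begins: read the wrist's pose just before it. calibration takes no time and is no camera call.
- order.finish_job(): hands the job in, once; it reports no verdict.
Trained networks look in the newest picture that a camera, given by its name, has taken for a name from the list of things; names that differ only in an ending like _2 or _b are one class to them, and where a whole thing is asked for, a point or a joint stands for the part that bears it (a point fixed in the world has none). Each returns a list of dicts, best first, with "score" (0 to 1); they miss things now and then, are a little off and sometimes report something else, mostly with a low value. They report only what shows in the picture. A call takes as long as a camera call.
- models.cut_out(camera, name): "pixels" (400x640 bool, what is visible of it).
- models.pinpoint(camera, name): "at" ([x, y, z] in m, in world coordinates, good to about 4 mm: a listed point, or the origin of a listed thing).
The state is a dict: "clock": time; "joint_positions": joint angles; "qd": joint speeds; "tau": joint torques, N m; "tcp_pos": TCP position; "eef_rot": TCP orientation; "wrist_force": force on the tool from outside, world axes, zero at the start; "wrist_torque": the same for the moment, N m; "grip_width": opening from 0.0 (shut) to 1.0 (fully open).
Only numpy, scipy, OpenCV 4.12 (cv2) and the standard library are available. Lean on these libraries where they do the work, as an engineer would, in place of code of your own. Each camera call takes 0.05 s, during which the arm holds its last target.

TASK

Push the blue block with the fingertips until the carriage with the vial is fully home in the press. Then reach down through the window in the yellow guard and press the red lever all the way down so that the ram seats the stopper, let the lever spring back up and come away. Do not touch the guard, the vial or its stopper, pick nothing up, and leave the other things on the bench where they are.

Things in the scene. Friction and masses are not known exactly. Their poses are not given: they have to be found in the camera images.
- press: Bench press that seats stoppers in vials; fixed to the worktop, about 180 mm deep (x) and 220 mm wide. Origin: underside of its base, on the worktop (z = 0), below the guard's centre. Its +x points away from the robot to the press's back, +y to the left, where the carriage sticks out, z up; it is turned by up to 0.25 rad about z. The lever and the ram stand inside the guard; the vial rides on the carriage.
- guard: The guard over the press, fixed to it: a flat yellow top frame 180 mm (x) by 150 mm (y), 4 mm thick, upper face 160 mm above the worktop, on four thin yellow corner posts with clear skirts. It must not be touched. Same origin and axes as press.
- window (a point): Centre of the square opening in the guard's yellow top, at the height of the top's upper face (160 mm above the worktop). The opening is 90 x 90 mm, its sides along the press's x and y. It lies 20 mm in front (-x) of the press's origin. Open from above.
- lever (a joint): Press lever inside the guard, hinge, rad: 0 = up (rest), 0.30 = fully down on its firm stop. It springs back up when let go. At the pad it takes 2 N to start, 4 to 5 N near the bottom. It is geared to the ram, which comes down 13 mm.
- lever_pad (a point): Centre of the top of the lever's red ribbed pad (38 mm in x by 46 mm in y), below the middle of the window. At rest it is about 8 mm below the guard's upper face; fully down about 34 mm below it (25 mm of travel, straight down to within 3 mm).
- carriage (a joint): Carriage that slides along the press's -y into the press, m: 0 = fully out, 0.100 = fully home on its stop, with the vial under the ram. Starts 0 to 0.03. Stays where it is left; takes 2 to 3 N to push slowly. It cannot be lifted off.
- push_face (a point): Centre of the outer face of the blue push block on the carriage's left (+y) end, 34 mm above the worktop. The face is upright, looks along the press's +y, and is 90 mm wide (press x) and 58 mm tall, its top edge 63 mm above the worktop. The block's inner side slopes down. When home, this face is 170 mm from the press's origin along its +y (and 20 mm to +x).
- stopper (a joint): Grey rubber stopper, 18 mm across, standing proud in the neck of the glass vial (26 mm across, held captive on the carriage), m: 0 = proud, 0.006 = fully seated. It moves about 2 N hard and stays where it is pressed. When the carriage is home, the lever's last 6 mm of ram travel seat it.
- vial: Empty glass vial, 26 mm across, 42 mm tall, held captive in the carriage; with the stopper it carries it must not be touched. Origin: centre of its underside, 24 mm above the worktop; z up.
- stopper_top (a point): Centre of the top of the stopper: 76 mm above the worktop while proud, 70 mm when seated. 170 mm from the push face along the press's -y.
- beaker: Bystander, loose: clear plastic beaker, 84x95 mm across, 95 mm tall, open at the top; stands clear of the press. Origin: centre of its underside.
- timer: Bystander, loose: small white desk timer, 41x66x54 mm; stands clear of the press. Origin: centre of its underside.
- red_dropper: Bystander, loose: brown dropper bottle with a red cap, 25 mm across, 66 mm tall; stands clear of the press. Origin: centre of its underside.
- tape: Bystander, loose: roll of tan tape lying flat, 67 mm across, 19 mm tall; stands clear of the press. Origin: centre of its underside.
- marker: Bystander, loose: marker pen with a red cap, lying, 13x126x14 mm; stands clear of the press. Origin: centre of its underside.
- wash_bottle: Bystander, loose: white wash bottle, 69x131 mm, 204 mm tall with its spout; stands clear of the press. Origin: centre of its underside.
- dish: Bystander, loose: clear petri dish, 88 mm across, 13 mm tall; stands clear of the press. Origin: centre of its underside.

How it is judged:
By the outcome, as a careful person would: the job done as asked, in the order asked, and still so for the second after the job is handed in, with the robot touching nothing.
It also fails if it takes over 45 s, if anything falls off the work surface, if the arm or the gripper's body presses on something with over 40 N, if the wrist force passes 120 N, or if a joint passes its speed limit or range.

## Working session

There is one attempt and no reset: what is moved stays moved. The work goes in short steps, Python scripts to look and compute and a tool call to move; the robot and the scene stay as the last step left them, time stands still between calls to the robot, and variables do not carry over. Pictures are saved under pics/ and viewed, and the job is handed in when it is done.

Besides the shell and the picture viewer there is one more tool, called after "Emit:" as name(argument=value, ...) on one line, values as JSON. arm_command: Moves the arm, as the interface text tells. Its arguments: {"type":"object","properties":{"grip":{"type":"array"},"slide":{"type":"array"},"roll":{"type":"array"},"force":{"type":"number"}},"required":["grip","slide","roll"]}

```bash
ls; mkdir -p pics; cat > h.py <<'E'
import numpy as np, cv2
from bench import manip, vision, order, models
def save(cam,fn):
    im,d=vision.camera(cam); cv2.imwrite('pics/'+fn,im[:,:,::-1]); return im,d
E
python3 - <<'E'
from h import *
print(manip.get_state(), manip.grip_point_offset)
for c in ['scene','top']:
    save(c,c+'0.png'); 
    k=vision.calibration(c); print(k)
    for n in ['press','window','lever_pad','push_face','stopper_top','vial','beaker','timer','red_dropper','tape','marker','wash_bottle','dish']:
        r=models.pinpoint(c,n); print(c,n,[(np.round(x['at'],3),round(x['score'],2)) for x in r[:2]])
print(manip.get_state()['clock'])
E
```

```text
pics
{'clock': 0.0, 'joint_positions': array([-7.23217584e+01,  1.50990438e+01, -2.80194819e+00,  7.21592156e+01,
        1.73769375e-04,  8.11014083e+01]), 'qd': array([ 0.09353682, -0.00127928,  0.00620265, -0.03969679,  0.03575697,
        0.08240327]), 'tau': array([-3.62218489e-03, -6.37624884e+01,  3.84569871e+01,  1.40107187e-02,
       -1.57233508e-04, -3.20105585e-05]), 'tcp_pos': array([ 0.23478344, -0.46924185,  0.19803485]), 'eef_rot': array([-99.06395634,  89.93979208, 107.51287687]), 'wrist_force': array([-0.40230461, -0.53644664,  0.37169171]), 'wrist_torque': array([0.02129291, 0.06415402, 0.0187687 ]), 'grip_width': 1.0029069054508397} 0.0187
{'intrinsics': array([[398.34963525,   0.        , 323.53973922],
       [  0.        , 398.34963525, 203.934829  ],
       [  0.        ,   0.        ,   1.        ]]), 'position': array([0.12564247, 0.91893621, 0.67493251]), 'attitude': array([-118.00462375,    1.00931435, -151.47803838])}
scene press [(array([ 0.557, -0.048, -0.001]), 0.59)]
scene window [(array([ 0.538, -0.041,  0.16 ]), 0.86)]
scene lever_pad [(array([ 0.54
[... 1110 characters left out ...]
 0.28)]
top push_face [(array([0.555, 0.205, 0.033]), 0.78), (array([0.569, 0.041, 0.024]), 0.33)]
top stopper_top [(array([0.572, 0.043, 0.073]), 0.46)]
top vial [(array([0.575, 0.039, 0.026]), 0.45)]
top beaker [(array([ 0.783,  0.188, -0.001]), 0.95), (array([0.571, 0.043, 0.072]), 0.4)]
top timer [(array([ 0.753,  0.046, -0.   ]), 0.71)]
top red_dropper [(array([ 0.504, -0.309,  0.001]), 0.63)]
top tape [(array([ 0.586, -0.332, -0.002]), 0.59)]
top marker [(array([ 0.451,  0.438, -0.002]), 0.46), (array([ 0.558, -0.046, -0.002]), 0.19)]
top wash_bottle [(array([ 0.784, -0.044, -0.001]), 0.63)]
top dish [(array([ 0.443, -0.431, -0.   ]), 0.67), (array([ 0.754,  0.046, -0.002]), 0.46)]
1.4
```

View pics/scene0.png

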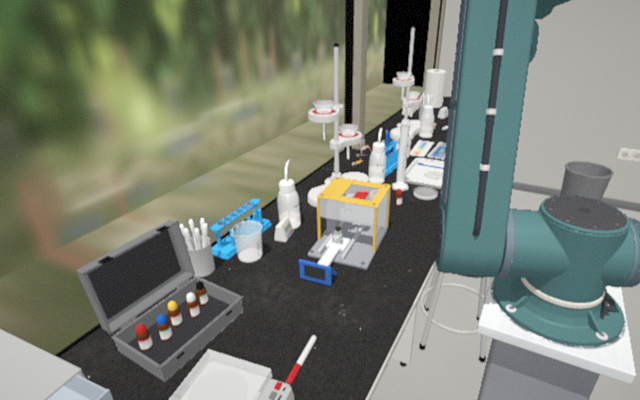

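View pics/top0.png

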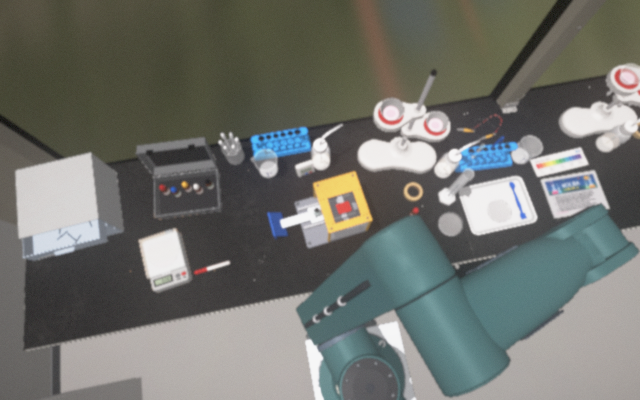

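The scene view shows the yellow guard near (352,190) and the blue push block at (316,271). In the top view the guard is near (342,205) and the block at (277,223). I'll fit the press frame from pixels and depth.

```bash
cat >> h.py <<'E'
from scipy.spatial.transform import Rotation as Ro
def cloud(cam,d):
    k=vision.calibration(cam); K=k['intrinsics']
    v,u=np.mgrid[0:400,0:640]
    P=np.stack([(u-K[0,2])/K[0,0]*d,(v-K[1,2])/K[1,1]*d,d],-1)
    if 'hand_eye' in k:
        s=manip.get_state(); T=k['hand_eye']; P=P@T[:3,:3].T+T[:3,3]
        R=Ro.from_euler('xyz',s['eef_rot'],degrees=True).as_matrix(); return P@R.T+s['tcp_pos']
    R=Ro.from_euler('xyz',k['attitude'],degrees=True).as_matrix()
    return P@R.T+k['position']
E
python3 - <<'E'
from h import *
for c in ['top','scene']:
    im,d=vision.camera(c); P=cloud(c,d)
    hsv=cv2.cvtColor(im,cv2.COLOR_RGB2HSV)
    x0=P[...,0];y0=P[...,1]
    near=(abs(x0-.55)<.2)&(abs(y0-.05)<.25)&(d>0)
    yel=(hsv[...,0]>15)&(hsv[...,0]<35)&(hsv[...,1]>130)&(hsv[...,2]>120)&near&(P[...,2]>.145)&(P[...,2]<.175)
    Q=P[yel]; print(c,'yellow',len(Q),np.percentile(Q[:,2],[5,50,95]))
    r=cv2.minAreaRect((Q[:,:2]*1000).astype(np.float32)); print(r)
    red=((hsv[...,0]<8)|(hsv[...,0]>172))&(hsv[...,1]>130)&(hsv[...,2]>90)&near&(P[...,2]>.1)
    Q=P[red]; print('red',len(Q),np.median(Q,0) if len(Q) else '', cv2.minAreaRect((Q[:,:2]*1000).astype(np.float32)) if len(Q) else '')
    bl=(hsv[...,0]>100)&(hsv[...,0]<130)&(hsv[...,1]>130)&near&(abs(x0-.55)<.08)&(P[...,2]>.002)
    Q=P[bl]; print('blue',len(Q),Q.min(0),Q.max(0))
    T=Q[Q[:,2]>.055]; print(' top',len(T),cv2.minAreaRect((T[:,:2]*1000).astype(np.float32)))
    a=cv2.resize(im[160:300,250:410],None,fx=5,fy=5,interpolation=cv2.INTER_CUBIC)
    cv2.imwrite('pics/crop_%s.png'%c,cv2.resize(a,(660,580))[:,:,::-1])
E
```

```text
top yellow 1460 [0.15370187 0.15824815 0.16276904]
((557.4158935546875, -45.1458740234375), (181.94601440429688, 150.71041870117188), 5.732802867889404)
red 119 [ 0.53820009 -0.04688416  0.15047006] ((537.7951049804688, -45.98036193847656), (32.054771423339844, 44.35609817504883), 3.7822265625)
blue 260 [0.50778286 0.16110283 0.009273  ] [0.59890987 0.2124823  0.06771366]
 top 72 ((550.87451171875, 201.63427734375), (85.21429443359375, 15.215131759643555), 6.488295555114746)
scene yellow 841 [0.15757664 0.15951179 0.16134328]
((555.5111694335938, -44.22892761230469), (174.46945190429688, 153.39352416992188), 5.139451026916504)
red 68 [ 0.53351742 -0.04147946  0.15146396] ((535.6520385742188, -43.24497985839844), (31.55364227294922, 36.35968780517578), 10.201349258422852)
blue 385 [0.5069275  0.16320266 0.00354593] [0.61029486 0.2134272  0.06399981]
 top 101 ((551.729736328125, 205.19326782226562), (89.21886444091797, 10.162718772888184), 6.793189525604248)
```

View pics/crop_scene.png

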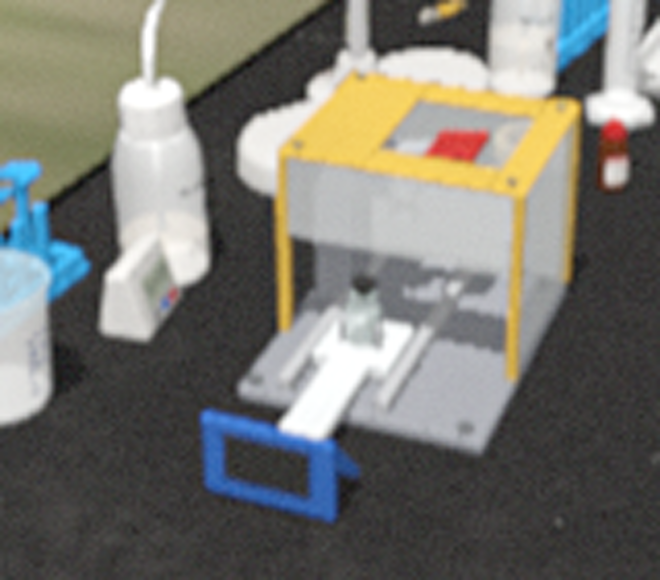

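View pics/crop_top.png

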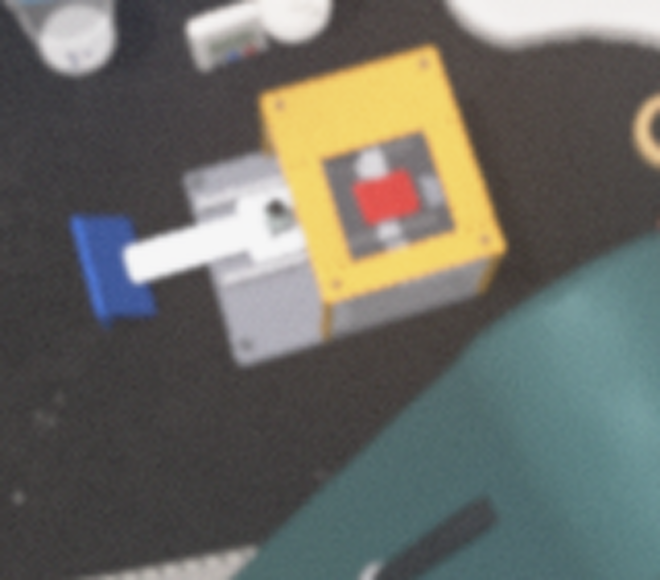

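```bash
python3 - <<'E'
from h import *
s=manip.get_state(); print(Ro.from_euler('xyz',s['eef_rot'],degrees=True).as_matrix().round(3), s['clock'])
print(vision.calibration('wrist'))
im,d=vision.camera('scene'); 
cv2.imwrite('pics/cs.png',cv2.resize(im[240:300,280:360],(800,600),interpolation=cv2.INTER_CUBIC)[:,:,::-1])
E
```

```text
[[ 0.     0.447 -0.894]
 [-0.    -0.894 -0.447]
 [-1.     0.    -0.   ]] 1.5
{'intrinsics': array([[292.19141788,   0.        , 316.76878316],
       [  0.        , 292.19141788, 200.8667406 ],
       [  0.        ,   0.        ,   1.        ]]), 'hand_eye': array([[-2.23578751e-04, -3.20244971e-01,  9.47334740e-01,
        -1.75013190e-01],
       [ 9.99999942e-01, -3.14799202e-04,  1.29590811e-04,
         3.18315699e-05],
       [ 2.56719415e-04,  9.47334714e-01,  3.20245022e-01,
        -8.27729181e-02],
       [ 0.00000000e+00,  0.00000000e+00,  0.00000000e+00,
         1.00000000e+00]])}
```

View pics/cs.png

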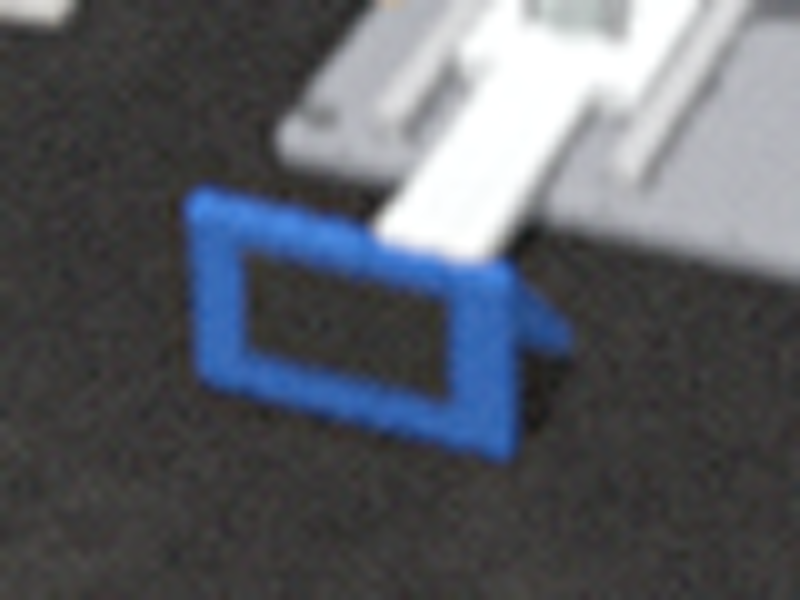

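The blue face is a frame with a dark centre, so the vertical shut fingers should bridge its top and bottom bars. Fitted press frame:

| Item | Value |
|---|---|
| Origin | (0.557, -0.0455) |
| Yaw | about 6° |
| Push face | about 252 mm out along +y, so 82 mm still to go |

First I'll roll the tool by -69.4° so that tool y = press +x and tool z = press -y. I'll raise it and shut the fingers in the same move.

Emit:
arm_command(grip=[0,0,0,0,0,0,0,0], slide=[[-7,0,0],[-7,0,0],[-7,0,0],[-7,0,0],[-7,0,0],[-7,0,0],[-7,0,0],[0,0,0]], roll=[-9.9,-9.9,-9.9,-9.9,-9.9,-9.9,-10,0], force=20)

```text
clock: 2.55
tcp_pos: [0.2349, -0.4698, 0.2478]
eef_rot: [12.4, 90.0, -71.7]
wrist_force: [-0.8, 0.2, -1.4]
grip_width: 0.001
```

Emit:
arm_command(grip=[0,0,0,0,0,0,0,0,0,0,0,0,0,0,0,0,0,0,0,0], slide=[[0,20,-35],[0,20,-35],[0,20,-35],[0,20,-35],[0,20,-35],[0,20,-35],[0,20,-35],[0,20,-35],[0,20,-35],[0,20,-35],[0,20,-35],[0,20,-35],[0,20,-35],[0,20,-35],[0,20,-35],[0,20,-35],[0,20,-35],[0,20,-35],[0,20,-35],[0,4,-26]], roll=[0,0,0,0,0,0,0,0,0,0,0,0,0,0,0,0,0,0,0,0])

```text
clock: 5.05
tcp_pos: [0.5454, 0.2592, 0.2465]
eef_rot: [-82.1, 90.0, -166.4]
wrist_force: [-0.0, -0.3, 0.3]
grip_width: -0.002
```

```bash
python3 - <<'E'
from h import *
s=manip.get_state(); print(s['tcp_pos'],s['joint_positions'].round(1),s['clock'],s['wrist_force'],s['eef_rot'])
im,d=save('wrist','w1.png')
P=cloud('wrist',d)
hsv=cv2.cvtColor(im,cv2.COLOR_RGB2HSV)
bl=(hsv[...,0]>100)&(hsv[...,0]<130)&(hsv[...,1]>130)&(d>0)&(P[...,2]>.052)&(abs(P[...,0]-.55)<.1)&(abs(P[...,1]-.2)<.08)
T=P[bl]; print(len(T),T.min(0) if len(T) else '',T.max(0) if len(T) else '')
if len(T)>5: print(cv2.minAreaRect((T[:,:2]*1000).astype(np.float32)))
for n in ['push_face','window','lever_pad','stopper_top']:
    r=models.pinpoint('wrist',n); print(n,[(np.round(x['at'],3),round(x['score'],2)) for x in r[:2]])
E
```

```text
[0.54538665 0.25916888 0.24648423] [ 17.7  22.8  16.3  83.6   0.  102. ] 5.05 [-0.00435401 -0.26936126  0.3210454 ] [ -82.12805665   89.95091025 -166.41382151]
600 [0.50863436 0.19307119 0.05203506] [0.59790078 0.21486054 0.06409464]
((553.3969116210938, 203.65773010253906), (89.2536849975586, 14.43222713470459), 5.836967945098877)
push_face [(array([0.554, 0.21 , 0.037]), 0.68)]
window []
lever_pad []
stopper_top []
```

View pics/w1.png

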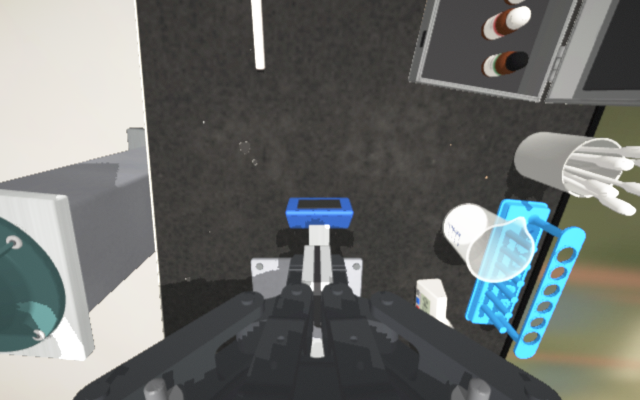

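The wrist view shows the blue block at (319,212). Its outer top edge is near (0.553, 0.210), which leaves about 84 mm of carriage travel. The approach side is clear, so I'll descend and close in.

Emit:
arm_command(grip=[0,0,0,0,0,0,0,0,0,0,0], slide=[[40,3,0],[40,0,0],[40,0,0],[40,0,0],[40,0,0],[22,0,0],[10,0,0],[0,0,10],[0,0,10],[0,0,8],[0,0,0]], roll=[0,0,0,0,0,0,0,0,0,0,0])

```text
clock: 6.68
tcp_pos: [0.5512, 0.2294, 0.016]
eef_rot: [96.7, 90.0, 12.6]
wrist_force: [-0.3, 0.4, -0.3]
grip_width: 0.003
```

Emit:
arm_command(grip=[0,0,0,0,0,0,0,0,0,0], slide=[[0,0,3],[0,0,3],[0,0,3],[0,0,3],[0,0,3],[0,0,3],[0,0,3],[0,0,3],[0,0,3],[0,0,3]], roll=[0,0,0,0,0,0,0,0,0,0])

```text
clock: 7.92
tcp_pos: [0.5538, 0.2001, 0.0155]
eef_rot: [-94.6, 90.0, -178.6]
wrist_force: [-1.4, 1.0, -0.2]
grip_width: -0.0
```

```bash
python3 - <<'E'
from h import *
s=manip.get_state(); print(s['tcp_pos'],s['joint_positions'].round(1),s['clock'],s['wrist_force'])
t=s['tcp_pos']-[.557,-.0455,0]; print('d',t@[-.1045,.9945,0],'x',t@[.9945,.1045,0])
im,d=save('wrist','w2.png'); im,d=save('scene','s2.png'); cv2.imwrite('pics/s2c.png',cv2.resize(im[150:310,260:420],(600,600),interpolation=cv2.INTER_CUBIC)[:,:,::-1])
E
```

```text
[0.55382482 0.20010523 0.01545147] [ 11.9  27.6 -13.   49.5   0.   96. ] 7.925 [-1.39706795  1.0178091  -0.1827545 ]
d 0.24458621011121232 x 0.02250803032535213
```

View pics/w2.png

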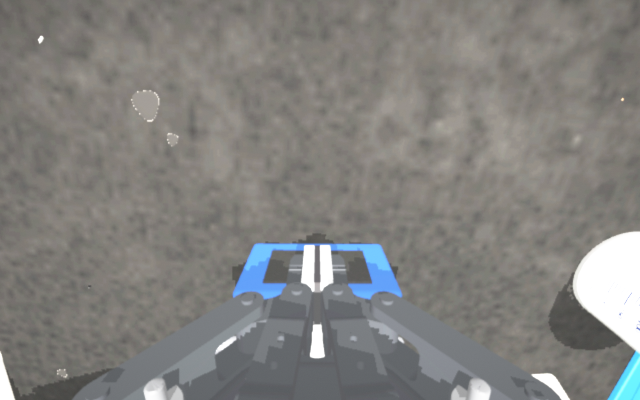

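View pics/s2c.png

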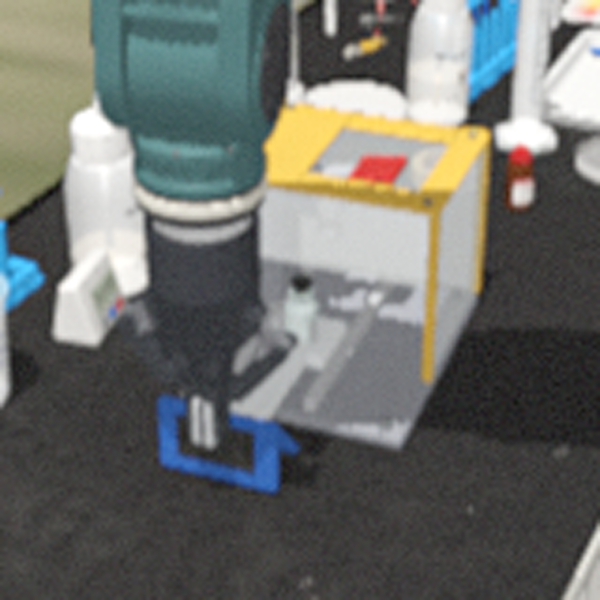

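The fingers are in front of the blue face, bridging its bars; tips are at (318,250) in the wrist view. Contact is just beginning, so I'll keep pushing and stop short of home.

Emit:
arm_command(grip=[0,0,0,0,0,0,0,0,0,0,0,0,0,0,0,0,0,0], slide=[[0,0,3],[0,0,3],[0,0,3],[0,0,3],[0,0,3],[0,0,3],[0,0,3],[0,0,3],[0,0,3],[0,0,3],[0,0,3],[0,0,3],[0,0,3],[0,0,3],[0,0,3],[0,0,3],[0,0,3],[0,0,3]], roll=[0,0,0,0,0,0,0,0,0,0,0,0,0,0,0,0,0,0])

```text
clock: 10.28
tcp_pos: [0.5594, 0.1464, 0.0155]
eef_rot: [-87.8, 90.0, -171.8]
wrist_force: [-0.4, 1.1, 1.2]
grip_width: -0.001
```

```bash
cat > b.py <<'E'
from h import *
s=manip.get_state(); 
t=s['tcp_pos']-[.557,-.0455,0]; print('tcp d',t@[-.1045,.9945,0],'x',t@[.9945,.1045,0],s['wrist_force'],s['clock'])
im,d=vision.camera('wrist'); P=cloud('wrist',d)
hsv=cv2.cvtColor(im,cv2.COLOR_RGB2HSV)
bl=(hsv[...,0]>100)&(hsv[...,0]<130)&(hsv[...,1]>130)&(d>0)&(P[...,2]>.005)&(P[...,2]<.07)&(abs(P[...,0]-.55)<.08)&(abs(P[...,1]-.16)<.1)
T=P[bl]-[.557,-.0455,0]; dd=T@[-.1045,.9945,0]; xx=T@[.9945,.1045,0]
print(len(T),'blue d pct',np.percentile(dd,[5,25,50,75,95]).round(4),'x',xx.min(),xx.max(),'z',T[:,2].min(),T[:,2].max())
h,e=np.histogram(dd,bins=np.arange(.1,.27,.002)); print([(round(a,3),int(b)) for a,b in zip(e,h) if b>0])
E
python3 b.py; python3 - <<'E'
from h import *
im,d=save('scene','s3.png'); cv2.imwrite('pics/s3c.png',cv2.resize(im[150:310,260:420],(600,600),interpolation=cv2.INTER_CUBIC)[:,:,::-1])
E
```

```text
tcp d 0.19058784648405563 x 0.02248703765732749 [-0.39168502  1.09621378  1.24098616] 10.275
3175 blue d pct [0.1782 0.1791 0.1795 0.1797 0.1802] x -0.021740906171068088 0.06675610035824589 z 0.005495315667650987 0.06312799395656667
[(np.float64(0.174), 5), (np.float64(0.176), 112), (np.float64(0.178), 2752), (np.float64(0.18), 306)]
```

View pics/s3c.png

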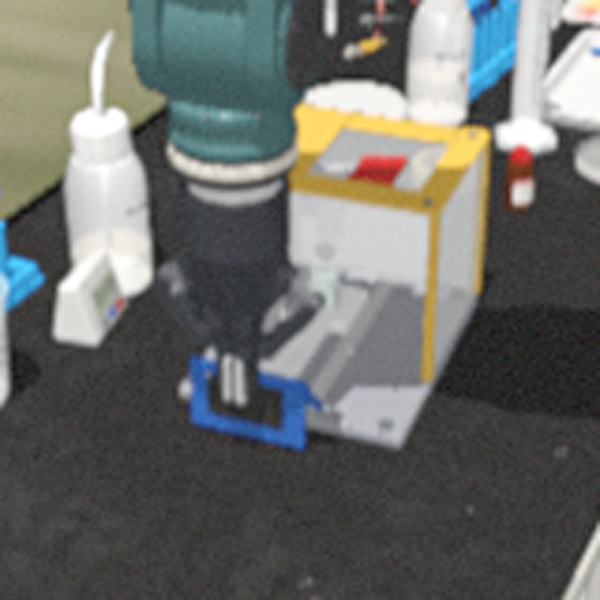

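The block is moving with the fingers: its face is at d=0.1795 and home is 0.170. I'll go slowly to the stop.

Emit:
arm_command(grip=[0,0,0,0,0,0,0,0,0], slide=[[0,0,1],[0,0,1],[0,0,1],[0,0,1],[0,0,1],[0,0,1],[0,0,1],[0,0,1],[0,0,0]], roll=[0,0,0,0,0,0,0,0,0])

```text
clock: 11.5
tcp_pos: [0.5603, 0.1385, 0.0155]
eef_rot: [-28.7, 90.0, -112.7]
wrist_force: [0.1, 0.1, -0.5]
grip_width: 0.003
```

Emit:
arm_command(grip=[0,0,0], slide=[[0,0,1],[0,0,1],[0,0,0]], roll=[0,0,0])

```text
clock: 11.88
tcp_pos: [0.5605, 0.1365, 0.0155]
eef_rot: [-44.6, 90.0, -128.6]
wrist_force: [0.1, 0.1, -0.3]
grip_width: 0.0
```

Emit:
arm_command(grip=[0,0], slide=[[0,0,1],[0,0,1]], roll=[0,0])

```text
clock: 12.12
tcp_pos: [0.5606, 0.1352, 0.0155]
eef_rot: [-176.3, 89.9, 99.7]
wrist_force: [-0.7, 9.7, 1.4]
grip_width: 0.001
```

Emit:
arm_command(grip=[0,0], slide=[[0,0,1],[0,0,0]], roll=[0,0])

```text
clock: 12.38
tcp_pos: [0.5606, 0.1352, 0.0155]
eef_rot: [179.8, 89.8, 95.8]
wrist_force: [-1.8, 12.5, 1.4]
grip_width: 0.003
```

```bash
python3 b.py
```

```text
tcp d 0.17934765303151945 x 0.02246470896782126 [-1.8132136  12.48556865  1.42789078] 12.375
3170 blue d pct [0.1673 0.1682 0.1685 0.1688 0.1692] x -0.021732627393968786 0.06664028359731253 z 0.005327309062598385 0.06327407163925267
[(np.float64(0.164), 45), (np.float64(0.166), 495), (np.float64(0.168), 2611), (np.float64(0.17), 19)]
```

The TCP stopped advancing and the force rose to 12.5 N, with the face at d≈0.1685, so the carriage is home. Calibrating on that stop puts the window centre at about (0.5396, -0.0488). I'll back off, rise and move over the window.

Emit:
arm_command(grip=[0,0,0,0,0,0,0,0,0,0,0,0,0,0,0,0,0], slide=[[0,0,-5],[0,0,-10],[0,0,-19],[-40,0,0],[-40,0,0],[-40,0,0],[-40,0,0],[-40,0,0],[-30,0,0],[0,-6,32],[0,-6,32],[0,-6,32],[0,-6,32],[0,-6,32],[0,-5,31],[0,-5,20],[0,0,0]], roll=[0,0,0,0,0,0,0,0,0,0,0,0,0,0,0,0,0])

```text
clock: 14.55
tcp_pos: [0.5395, -0.0467, 0.2454]
eef_rot: [-55.7, 90.0, -139.8]
wrist_force: [0.6, 0.9, -0.2]
grip_width: -0.003
```

```bash
python3 - <<'E'
from h import *
s=manip.get_state(); print(s['tcp_pos'],s['joint_positions'].round(1),s['clock'],s['wrist_force'])
im,d=save('wrist','w4.png'); P=cloud('wrist',d)
hsv=cv2.cvtColor(im,cv2.COLOR_RGB2HSV)
yel=(hsv[...,0]>15)&(hsv[...,0]<35)&(hsv[...,1]>130)&(hsv[...,2]>100)&(P[...,2]>.15)&(P[...,2]<.17)&(d>0)
T=P[yel]-[.5595,-.0467,0]; dd=T@[-.1045,.9945,0]; xx=T@[.9945,.1045,0]
print(len(T),'x',xx.min(),xx.max(),'d',dd.min(),dd.max(),'z',np.median(T[:,2]))
# window edges
for nm,m,c in [('d edges',(abs(xx+.02)<.03),dd),('x edges',(abs(dd)<.03),xx)]:
    v=c[m]; h,e=np.histogram(v,bins=np.arange(-.12,.1,.005)); print(nm,[(round(float(a),3),int(b)) for a,b in zip(e,h) if b])
for c in ['wrist','top','scene']:
    if c!='wrist': vision.camera(c)
    for n in ['window','lever_pad','stopper_top','push_face']:
        r=models.pinpoint(c,n); print(c,n,[(np.round(x['at'],3),round(x['score'],2)) for x in r[:2]])
im,d=save('scene','s4.png'); cv2.imwrite('pics/s4c.png',cv2.resize(im[150:310,260:420],(600,600),interpolation=cv2.INTER_CUBIC)[:,:,::-1])
E
```

```text
[ 0.53952463 -0.04670431  0.24544555] [-13.6  16.2   6.1  79.9  -0.   70.5] 14.55 [ 0.59230423  0.92385741 -0.24846786]
19347 x -0.09070251837609684 0.08977216872771396 d -0.07428979318685366 0.07629003577903598 z 0.15950861412686074
d edges [(-0.075, 9), (-0.07, 19), (-0.065, 45), (-0.06, 122), (-0.055, 155), (-0.05, 248), (-0.045, 90), (0.045, 274), (0.05, 402), (0.055, 413), (0.06, 411), (0.065, 414), (0.07, 415)]
x edges [(-0.095, 15), (-0.09, 314), (-0.085, 326), (-0.08, 322), (-0.075, 323), (-0.07, 313), (0.02, 25), (0.025, 330), (0.03, 326), (0.035, 323), (0.04, 322), (0.045, 318), (0.05, 322), (0.055, 317), (0.06, 321), (0.065, 321), (0.07, 322), (0.075, 324), (0.08, 323), (0.085, 248)]
wrist window []
wrist lever_pad [(array([ 0.541, -0.048,  0.156]), 0.91)]
wrist stopper_top []
wrist push_face [(array([0.561, 0.122, 0.035]), 0.8)]
top window []
top lever_pad [(array([ 0.45 ,  0.434, -0.001]), 0.49)]
top stopper_top []
top push_face [(array([0.562, 0.122, 0.034]), 0.84)]
scene window [(array([ 0.538, -0.042,  0.16 ]), 0.88)]
scene lever_pad [(array([ 0.543, -0.051,  0.15 ]), 0.43)]
scene stopper_top []
scene push_face [(array([0.561, 0.126, 0.035]), 0.65)]
```

View pics/w4.png

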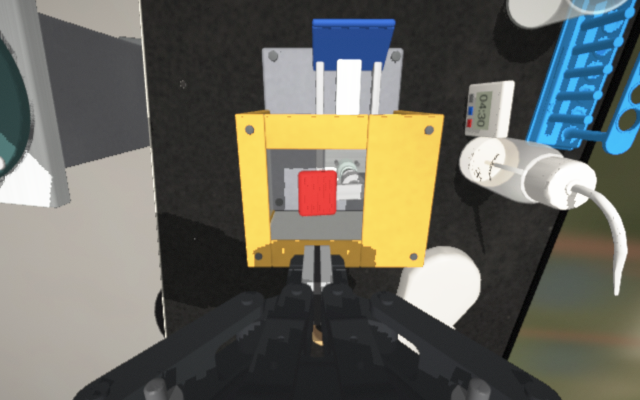

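View pics/s4c.png

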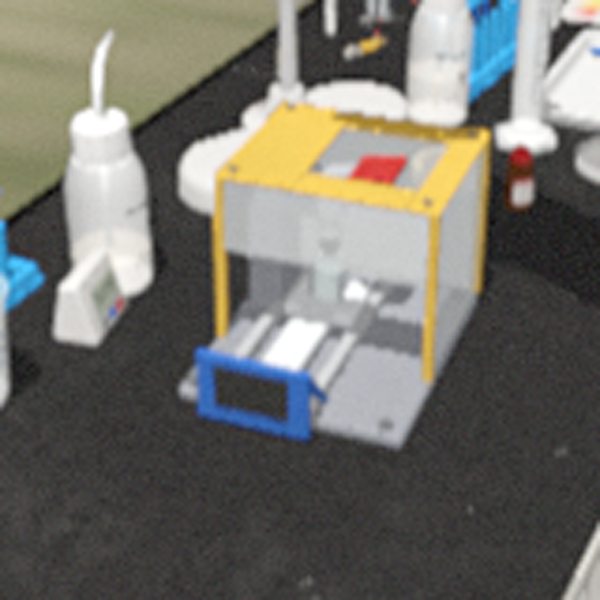

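The frame fit matches the guard to 1–2 mm, and the carriage is home in the scene view. The red pad at (318,193) is centred in the window. I'll shift 2 mm and descend to just above the pad.

Emit:
arm_command(grip=[0,0,0,0,0,0,0], slide=[[0,0,2],[25,0,0],[25,0,0],[20,0,0],[10,0,0],[6,0,0],[0,0,0]], roll=[0,0,0,0,0,0,0])

```text
clock: 16.23
tcp_pos: [0.5398, -0.0486, 0.1596]
eef_rot: [76.9, 90.0, -7.1]
wrist_force: [-0.1, -0.6, 0.9]
grip_width: 0.003
```

Emit:
arm_command(grip=[0,0,0,0,0,0,0,0,0,0,0,0], slide=[[2,0,0],[2,0,0],[2,0,0],[2,0,0],[2,0,0],[2,0,0],[2,0,0],[2,0,0],[2,0,0],[2,0,0],[2,0,0],[2,0,0]], roll=[0,0,0,0,0,0,0,0,0,0,0,0])

```text
clock: 17.73
tcp_pos: [0.5397, -0.0485, 0.1354]
eef_rot: [48.4, 90.0, -35.7]
wrist_force: [0.2, -0.7, -0.8]
grip_width: -0.005
```

The TCP is at z=0.135 with hardly any upward force, although the pad should be resisting. I'll look before going on.

```bash
python3 - <<'E'
from h import *
for i in range(2):
    im,d=vision.camera('wrist'); s=manip.get_state(); print(s['tcp_pos'],s['wrist_force'],s['wrist_torque'],s['clock'])
cv2.imwrite('pics/w5.png',cv2.resize(im[80:330,200:460],(780,750))[:600,:,::-1])
im,d=save('scene','s5.png'); cv2.imwrite('pics/s5c.png',cv2.resize(im[160:280,290:410],(600,600),interpolation=cv2.INTER_CUBIC)[:,:,::-1])
E
```

```text
[ 0.53958284 -0.04851865  0.13512016] [-0.04420835 -0.04359266 -0.22781298] [ 0.02889886  0.0336595  -0.00057555] 17.775
[ 0.53960008 -0.04850238  0.13527616] [-0.60264211  0.04803754 -0.47737257] [ 0.02307211 -0.0100827   0.00992639] 17.825
```

View pics/w5.png

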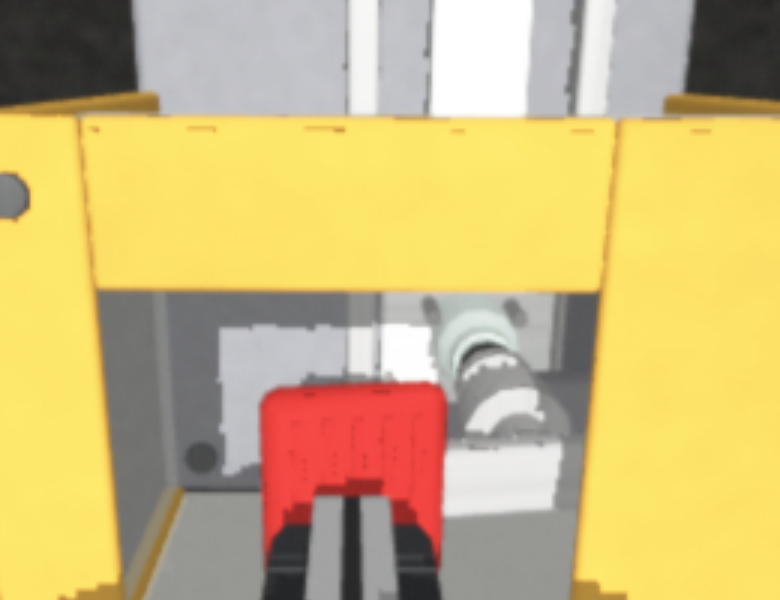

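View pics/s5c.png

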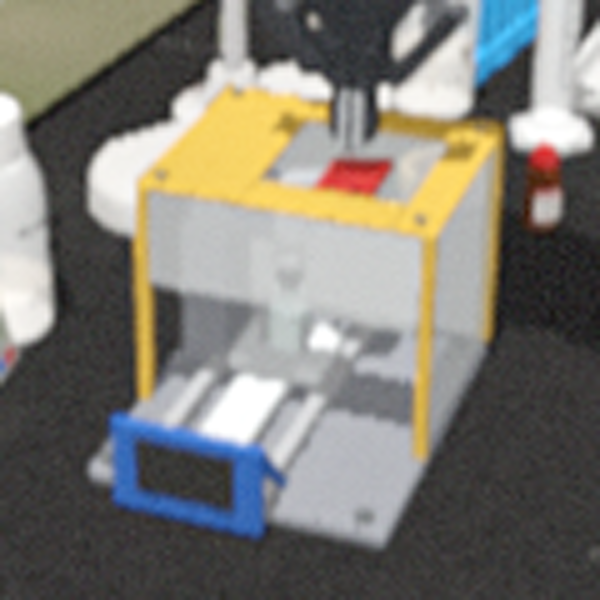

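The tips are on the red pad and the ram at about (490,370) in the crop has come down toward the stopper. Next I'll measure the pad height to confirm.

```bash
cat > p.py <<'E'
from h import *
im,d=vision.camera('wrist'); P=cloud('wrist',d); s=manip.get_state()
hsv=cv2.cvtColor(im,cv2.COLOR_RGB2HSV)
red=((hsv[...,0]<8)|(hsv[...,0]>172))&(hsv[...,1]>150)&(hsv[...,2]>90)&(d>0)&(P[...,2]>.08)&(abs(P[...,0]-.54)<.06)&(abs(P[...,1]+.047)<.06)
T=P[red]-[.5595,-.0467,0]; dd=T@[-.1045,.9945,0]; xx=T@[.9945,.1045,0]
print(s['tcp_pos'],s['wrist_force'],len(T))
print('x',np.percentile(xx,[2,98]),'d',np.percentile(dd,[2,98]),'z',np.percentile(T[:,2],[2,25,50,75,98]))
for a in np.arange(-.03,.03,.005):
    m=(dd>a)&(dd<a+.005)
    if m.sum()>20: print(round(a,3),np.median(T[m,2]))
E
python3 p.py
```

```text
[ 0.53969479 -0.04852834  0.13547642] [ 0.77657121  0.36505271 -0.10140313] 2586
x [-0.03667776 -0.00162692] d [-0.00727473  0.02288891] z [0.14704598 0.14970636 0.15122197 0.15262048 0.15440517]
-0.01 0.1492665778047836
-0.005 0.15085244038126833
0.0 0.15147655030060994
0.005 0.15188263119863482
0.01 0.15168617540048118
0.015 0.1514697168137557
0.02 0.1498004835380573
```

```bash
python3 - <<'E'
from h import *
im,d=save('wrist','w6.png'); P=cloud('wrist',d)
T=P-[.5595,-.0467,0]; dd=T@np.array([-.1045,.9945,0]); xx=T@np.array([.9945,.1045,0])
for r in range(205,310,4):
    print(r,[(im[r,c].tolist(),round(float(xx[r,c]),3),round(float(dd[r,c]),3),round(float(T[r,c,2]),3)) for c in (298,311,325)])
cv2.imwrite('pics/w6c.png',cv2.resize(im[200:320,260:380],(600,600),interpolation=cv2.INTER_NEAREST)[:,:,::-1])
E
```

```text
205 [([191, 192, 197], -0.04, -0.023, 0.012), ([151, 152, 157], -0.026, -0.023, 0.012), ([147, 146, 149], -0.011, -0.024, 0.01)]
209 [([187, 67, 65], -0.031, 0.023, 0.149), ([204, 56, 53], -0.02, 0.083, 0.311), ([215, 56, 54], -0.015, 0.023, 0.148)]
213 [([236, 67, 63], -0.03, 0.022, 0.153), ([240, 69, 65], -0.023, 0.021, 0.15), ([244, 71, 67], -0.015, 0.021, 0.15)]
217 [([244, 72, 68], -0.031, 0.019, 0.152), ([244, 73, 68], -0.023, 0.019, 0.152), ([244, 73, 69], -0.015, 0.019, 0.151)]
221 [([240, 70, 66], -0.031, 0.017, 0.153), ([244, 73, 68], -0.023, 0.017, 0.152), ([244, 71, 67], -0.015, 0.016, 0.151)]
225 [([240, 69, 65], -0.031, 0.015, 0.154), ([244, 71, 67], -0.023, 0.014, 0.152), ([244, 72, 68], -0.015, 0.014, 0.151)]
229 [([241, 69, 65], -0.031, 0.013, 0.155), ([243, 70, 66], -0.023, 0.012, 0.152), ([244, 72, 68], -0.015, 0.011, 0.152)]
233 [([244, 71, 67], -0.031, 0.01, 0.154), ([226, 62, 58], -0.023, 0.009, 0.152), ([244, 72, 69], -0.02, 0.083, 0.311)]
237 [([240, 69, 65], -0.031, 0.007, 0.154), ([233, 66, 62], -0.023, 0.006, 0.152), ([244, 71, 68], -0.015, 0.006, 0.151)]
2
[... 1515 characters left out ...]
48], -0.027, 0.014, 0.214), ([110, 110, 111], -0.022, 0.012, 0.212), ([46, 48, 50], -0.016, 0.012, 0.212)]
293 [([65, 67, 70], -0.027, 0.013, 0.215), ([45, 46, 49], -0.022, 0.012, 0.214), ([44, 47, 49], -0.016, 0.012, 0.214)]
297 [([46, 47, 49], -0.027, 0.013, 0.217), ([42, 43, 45], -0.022, 0.011, 0.216), ([46, 48, 50], -0.016, 0.011, 0.216)]
301 [([38, 40, 42], -0.027, 0.012, 0.219), ([40, 40, 42], -0.022, 0.009, 0.215), ([46, 47, 49], -0.017, 0.013, 0.22)]
305 [([37, 38, 40], -0.026, 0.013, 0.222), ([38, 37, 39], -0.022, 0.008, 0.215), ([44, 46, 48], -0.017, 0.012, 0.221)]
309 [([36, 37, 39], -0.026, 0.013, 0.224), ([36, 37, 38], -0.022, 0.005, 0.215), ([42, 43, 45], -0.017, 0.012, 0.223)]
```

View pics/w6c.png

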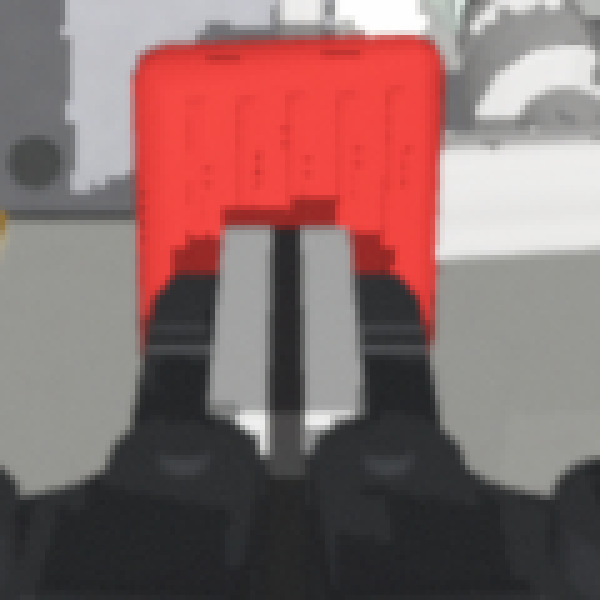

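The depth image puts the fingertips at z≈0.170 while the TCP reads 0.1355. The pad is still at rest (0.1515), so the visible tips end about 35 mm behind the reported TCP. Before going deeper I'll measure the gripper's envelope from the depth images, to check that it clears the window.

```bash
python3 - <<'E'
from h import *
im,d=vision.camera('wrist'); P=cloud('wrist',d); s=manip.get_state()
T=P-s['tcp_pos']; R=Ro.from_euler('xyz',s['eef_rot'],degrees=True).as_matrix(); L=T@R  # tool coords
m=(d>0)&(d<.25)&(L[...,0]<.0)
hs=-L[...,0]
for a in np.arange(.03,.18,.006):
    k=m&(hs>a)&(hs<a+.006)&(abs(L[...,1])<.1)&(np.arange(400)[:,None]>240)&(P[...,2]>.165)
    if k.sum()>5: print('back %.3f'%a,int(k.sum()),'y',np.percentile(L[k][:,1],[1,99]).round(3),'z',np.percentile(L[k][:,2],[1,99]).round(3))
# scene camera view of the fingers
im,d=vision.camera('scene'); P=cloud('scene',d); L=(P-s['tcp_pos'])@R
m=(d>0)&(abs(L[...,1])<.08)&(abs(L[...,2])<.04)&(L[...,0]<.02)&(L[...,0]>-.15)&(P[...,2]>.163)
hs=-L[...,0]
for a in np.arange(.0,.14,.006):
    k=m&(hs>a)&(hs<a+.006)
    if k.sum()>2: print('scene back %.3f'%a,int(k.sum()),'y',np.percentile(L[k][:,1],[1,99]).round(3),'z',np.percentile(L[k][:,2],[1,99]).round(3))
E
```

```text
back 0.036 198 y [-0.012  0.012] z [-0.012 -0.007]
back 0.042 311 y [-0.013  0.013] z [-0.012 -0.007]
back 0.048 365 y [-0.013  0.013] z [-0.012 -0.006]
back 0.054 391 y [-0.013  0.013] z [-0.012 -0.007]
back 0.060 386 y [-0.013  0.013] z [-0.012 -0.007]
back 0.066 607 y [-0.009  0.009] z [-0.012  0.01 ]
back 0.072 645 y [-0.026  0.027] z [-0.014 -0.003]
back 0.078 1858 y [-0.033  0.033] z [-0.014  0.009]
back 0.084 4055 y [-0.037  0.037] z [-0.014  0.008]
back 0.090 2870 y [-0.041  0.041] z [-0.013  0.009]
back 0.096 3319 y [-0.046  0.046] z [-0.018  0.009]
back 0.102 5580 y [-0.05   0.051] z [-0.018  0.009]
back 0.108 6031 y [-0.055  0.055] z [-0.018  0.003]
back 0.114 7082 y [-0.06  0.06] z [-0.018 -0.004]
back 0.120 3032 y [-0.06  0.06] z [-0.02  -0.011]
back 0.126 592 y [-0.018  0.018] z [-0.021 -0.018]
scene back 0.030 4 y [-0.008  0.001] z [-0.011 -0.008]
scene back 0.036 12 y [-0.012  0.011] z [-0.013 -0.002]
scene back 0.042 19 y [-0.013  0.011] z [-0.013  0.004]
scene back 0.048 20 y [-0.013  0.012] z [-0.013  0.   ]
scene back 0.054 18 y [-0.014  0.011] z [-0.012  0.   ]
scene back 0.060 18 y [-0.013  0.011] z [-0.013  0.006]
scene back 0.066 18 y [-0.014  0.01 ] z [-0.014  0.001]
scene back 0.072 25 y [-0.018  0.027] z [-0.014 -0.001]
scene back 0.078 40 y [-0.029  0.029] z [-0.016  0.008]
scene back 0.084 62 y [-0.035  0.036] z [-0.016  0.012]
scene back 0.090 51 y [-0.041  0.038] z [-0.015  0.012]
scene back 0.096 60 y [-0.046  0.044] z [-0.019  0.012]
scene back 0.102 53 y [-0.049  0.052] z [-0.02  0.01]
scene back 0.108 59 y [-0.054  0.05 ] z [-0.02   0.008]
scene back 0.114 75 y [-0.059  0.059] z [-0.018  0.   ]
scene back 0.120 87 y [-0.062  0.057] z [-0.02   0.008]
scene back 0.126 77 y [-0.055  0.055] z [-0.022  0.003]
scene back 0.132 67 y [-0.048  0.04 ] z [-0.021  0.006]
scene back 0.138 72 y [-0.041  0.039] z [-0.021 -0.002]
```

Both cameras agree that the real tips end about 35 mm behind the reported TCP. At full depth the gripper is ±13 mm wide at guard level and ±27 mm just above it, so it clears the ±45 mm window. Contact should come near TCP z≈0.117 and bottom near 0.091.

Emit:
arm_command(grip=[0,0,0,0,0,0,0,0], slide=[[3,0,0],[3,0,0],[3,0,0],[3,0,0],[2,0,0],[2,0,0],[2,0,0],[2,0,0]], roll=[0,0,0,0,0,0,0,0])

```text
clock: 19.08
tcp_pos: [0.5397, -0.0485, 0.1154]
eef_rot: [19.8, 90.0, -64.2]
wrist_force: [0.3, 0.1, 1.1]
grip_width: 0.001
```

```bash
python3 p.py
```

```text
[ 0.5396378  -0.04853172  0.11519737] [ 0.33839661 -0.34005368 -0.32485931] 2403
x [-0.03774085 -0.00215827] d [-0.00653052  0.02308434] z [0.14281479 0.14547433 0.14661426 0.14777087 0.14977176]
-0.01 0.145760675783368
-0.005 0.14665762787304745
0.0 0.1463639952132993
0.005 0.14712985842997478
0.01 0.14713857819391096
0.015 0.1470109226987293
0.02 0.14535905548719436
```

The pad has gone down about 4.5 mm, so contact is confirmed and bottom should be near TCP z≈0.094. Continuing.

Emit:
arm_command(grip=[0,0,0,0,0,0,0,0], slide=[[2,0,0],[2,0,0],[2,0,0],[2,0,0],[2,0,0],[2,0,0],[2,0,0],[2,0,0]], roll=[0,0,0,0,0,0,0,0])

```text
clock: 20.12
tcp_pos: [0.5395, -0.0485, 0.0993]
eef_rot: [-87.0, 90.0, -171.1]
wrist_force: [-3.8, 0.1, 3.0]
grip_width: -0.0
```

Emit:
arm_command(grip=[0,0,0], slide=[[1,0,0],[1,0,0],[1,0,0]], roll=[0,0,0])

```text
clock: 20.5
tcp_pos: [0.5397, -0.0485, 0.0964]
eef_rot: [-75.2, 90.0, -159.2]
wrist_force: [-3.4, 0.7, 3.7]
grip_width: 0.0
```

```bash
python3 p.py;python3 - <<'E'
from h import *
im,d=save('wrist','w7.png')
cv2.imwrite('pics/w7c.png',cv2.resize(im[80:320,200:440],(600,600))[:,:,::-1])
E
```

```text
[ 0.53964068 -0.04850561  0.09633187] [-3.02157594 -0.3172197   3.89380737] 2366
x [-0.03792358 -0.00261406] d [-0.00716294  0.02307969] z [0.12348401 0.12626212 0.1276567  0.12894502 0.13119436]
-0.015 0.1251955042967665
-0.01 0.12586197168359298
-0.005 0.12590110168178897
0.0 0.12689137286806332
0.005 0.1282430770764154
0.01 0.128282434425546
0.015 0.1282362714789902
0.02 0.12633676574482922
```

View pics/w7c.png

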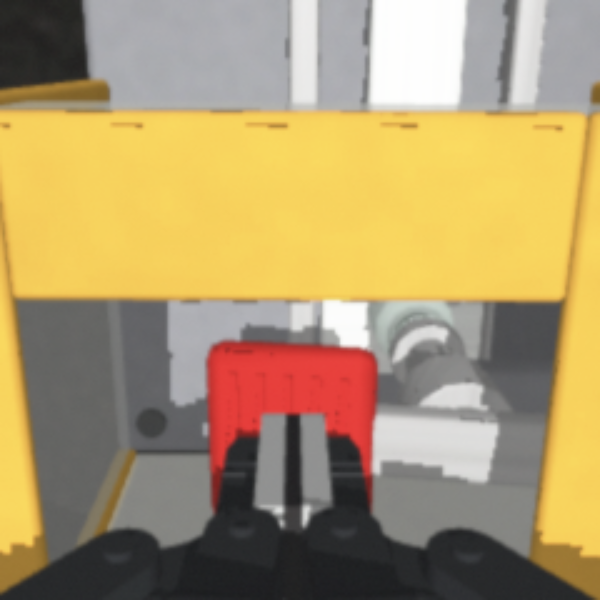

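The pad is at 0.128 with 3.9 N, about 2 mm from bottom. The fingers are central on the pad and clear of the yellow frame. Now single millimetres to the stop.

Emit:
arm_command(grip=[0,0], slide=[[1,0,0],[1,0,0]], roll=[0,0])

```text
clock: 20.85
tcp_pos: [0.5398, -0.0485, 0.0945]
eef_rot: [93.0, 90.0, 9.0]
wrist_force: [-3.3, 0.4, 4.9]
grip_width: 0.001
```

Emit:
arm_command(grip=[0,0], slide=[[1,0,0],[0,0,0]], roll=[0,0])

```text
clock: 21.1
tcp_pos: [0.5399, -0.0486, 0.094]
eef_rot: [74.1, 90.0, -9.9]
wrist_force: [-4.8, -0.4, 9.8]
grip_width: 0.001
```

Emit:
arm_command(grip=[0,0,0], slide=[[1,0,0],[0,0,0],[0,0,0]], roll=[0,0,0])

```text
clock: 21.48
tcp_pos: [0.5401, -0.0485, 0.0936]
eef_rot: [74.4, 89.9, -9.6]
wrist_force: [-6.9, 1.7, 19.4]
grip_width: -0.001
```

```bash
python3 p.py
```

```text
[ 0.54006217 -0.04854128  0.09351248] [-6.74233132  0.87367181 18.2151271 ] 2353
x [-0.03751903 -0.00235193] d [-0.00695085  0.02302493] z [0.12077906 0.12340006 0.1249748  0.12665962 0.12880247]
-0.015 0.12193727718407307
-0.01 0.12239572099064461
-0.005 0.12285740549199639
0.0 0.12386560694325408
0.005 0.12568225109314096
0.01 0.12575279525537592
0.015 0.1254242098983958
0.02 0.12373702790264976
```

The lever is on its stop: the TCP has stalled, the force is 19 N and the pad is at 0.1255, as expected. I'll ease up slowly, then rise clear and move away.

Emit:
arm_command(grip=[0,0,0,0,0,0,0,0,0,0,0,0,0,0,0,0,0,0,0], slide=[[-3,0,0],[-3,0,0],[-3,0,0],[-3,0,0],[-3,0,0],[-3,0,0],[-3,0,0],[-3,0,0],[-5,0,0],[-10,0,0],[-25,0,0],[-35,0,0],[-35,0,0],[-30,0,0],[0,-30,0],[0,-40,0],[0,-40,0],[0,-30,0],[0,0,0]], roll=[0,0,0,0,0,0,0,0,0,0,0,0,0,0,0,0,0,0,0])

```text
clock: 23.9
tcp_pos: [0.399, -0.0631, 0.2575]
eef_rot: [60.8, 89.9, -23.3]
wrist_force: [-0.1, -0.3, 0.7]
grip_width: -0.004
```

```bash
python3 - <<'E'
from h import *
s=manip.get_state(); print(s['tcp_pos'],s['clock'],s['wrist_force'])
for c in ['wrist','scene','top']:
    im,d=save(c,c+'8.png')
    P=cloud(c,d); hsv=cv2.cvtColor(im,cv2.COLOR_RGB2HSV)
    red=((hsv[...,0]<8)|(hsv[...,0]>172))&(hsv[...,1]>150)&(hsv[...,2]>90)&(d>0)&(P[...,2]>.08)&(abs(P[...,0]-.54)<.06)&(abs(P[...,1]+.047)<.06)
    print(c,'pad',np.median(P[red],0) if red.sum() else None)
    for n in ['push_face','stopper_top','lever_pad']:
        print(n,[(np.round(x['at'],3),round(x['score'],2)) for x in models.pinpoint(c,n)[:2]])
im=cv2.imread('pics/scene8.png'); cv2.imwrite('pics/s8c.png',cv2.resize(im[150:310,260:420],(600,600),interpolation=cv2.INTER_CUBIC))
im=cv2.imread('pics/wrist8.png'); cv2.imwrite('pics/w8c.png',cv2.resize(im,(800,500)))
E
```

```text
[ 0.39902834 -0.06310105  0.25748036] 23.9 [-0.09949394 -0.26440059  0.73165955]
wrist pad [ 0.53887443 -0.04683703  0.15131661]
push_face [(array([0.56 , 0.123, 0.037]), 0.7)]
stopper_top []
lever_pad [(array([ 0.543, -0.049,  0.155]), 0.77)]
scene pad [ 0.53322486 -0.04115166  0.15203527]
push_face [(array([0.561, 0.13 , 0.037]), 0.82)]
stopper_top []
lever_pad [(array([ 0.542, -0.048,  0.151]), 0.42)]
top pad [ 0.53875874 -0.04317165  0.15054664]
push_face [(array([0.564, 0.12 , 0.031]), 0.8)]
stopper_top []
lever_pad [(array([ 0.54 , -0.048,  0.154]), 0.62)]
```

View pics/s8c.png

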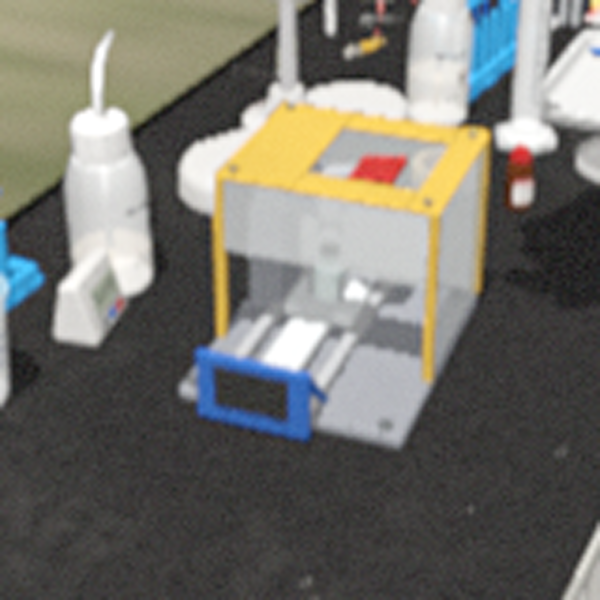

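View pics/w8c.png

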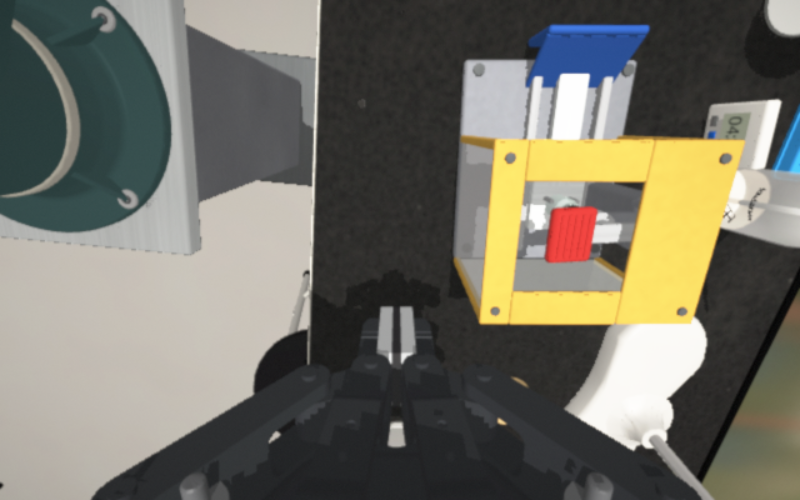

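View pics/top8.png

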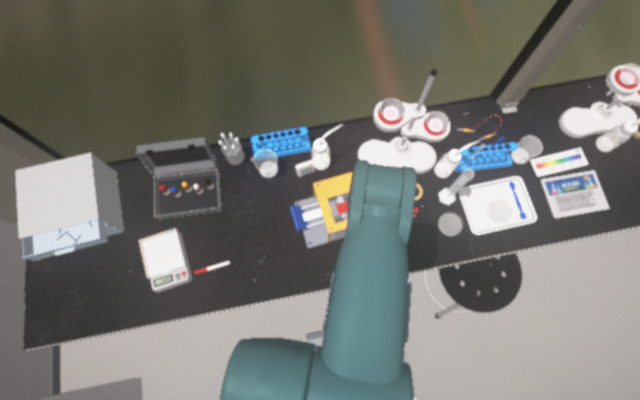

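The scene view shows the carriage home and the pad back up (z≈0.1515), with the bystanders unmoved. Finally I'll compare the stopper area before and after in the saved pictures.

```bash
python3 - <<'E'
import cv2,numpy as np
a=cv2.imread('pics/s4.png')[195:240,325:370];b=cv2.imread('pics/scene8.png')[195:240,325:370]
f=lambda i:cv2.convertScaleAbs(cv2.resize(i,(395,395),interpolation=cv2.INTER_CUBIC),alpha=1.3,beta=-60)
cv2.imwrite('pics/cmp.png',np.hstack([f(a),f(b)]))
E
```

```text
(no output)
```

View pics/cmp.png

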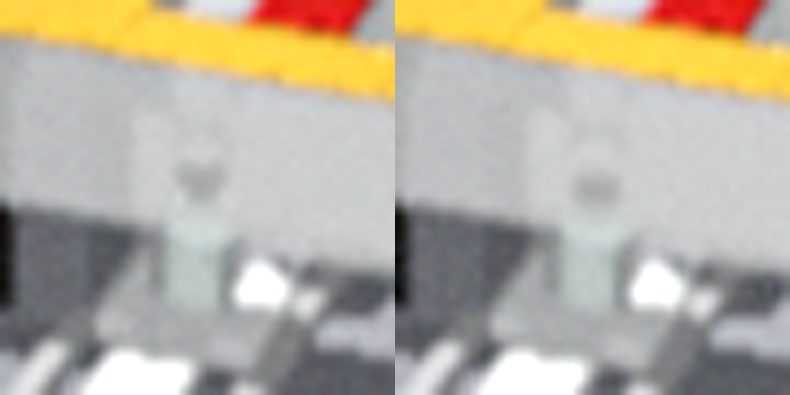

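The dark stopper sits about 10 px lower at (597,188) than before at (200,178), so it has gone down into the neck, and the ram has lifted off it. The job is done, so I'll hand it in.

```bash
python3 -c "
from h import *
print(order.finish_job(), manip.get_state()['clock'])"
```

```text
the job is handed in; nothing more can be done
the job is handed in; nothing more can be done
```

The carriage is home, the stopper has been pressed in, the lever is back up and the arm is clear. I handed the job in at about 25 s. No verdict is reported.

- **Carriage:** I pushed the blue block with the shut fingers until it stopped moving, with the force up to about 12 N. The face measured 168.5 mm from my first estimate of the press's origin, against 170 mm given. I put the difference down to that estimate, and the corrected frame matched the guard to 1–2 mm.
- **Lever:** I pressed the red pad through the window until it stalled on its stop at about 19 N. The pad went from about 0.1515 m to 0.1255 m and was back at 0.1515 m after release.
- **Stopper:** It looks lower in the neck than before when I compare before and after pictures. The network did not find the stopper in the last pictures, so I have no measured height for it.
- **Other things:** The bystanders looked unmoved in the last pictures, though I did not measure them again. The arm ended clear, with a force reading of about 0.

Two things disagreed with what I expected:
- **Fingertips:** The real tips end 30–35 mm behind the reported TCP. My first descent therefore stopped above the pad, and I measured the gripper's clearance in the window before going deeper.
- **Small forces:** The wrist readings under light load were lower than the stated push forces. I relied on positions and on the clear rise at each stop.

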